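Clear the sander's catch tray, then hold its sprung cover at the set mark

ROBOT

A 6-joint arm with a two-finger parallel gripper is mounted at the origin on a cart in front of the work surface, level with it; the furniture and walls round the work are solid. World frame = base frame: x ahead of the robot, y to its left, z up, the work surface at z = 0. Lengths are in m, angles in degrees, forces in N, time in s.
With the tool pointing down it reaches from about 0.35 to 0.725 m from the base axis. Payload 4.3 kg.
Tool frame: the origin (TCP) lies between the finger pads; the fingertips stand 19 mm ahead of it and the grasp point (between the pads) is the TCP; z points along the fingers, y is the direction in which the jaws open and shut (so a half turn about z gives the same grasp; the last joint's range is limited). The gripper opens to 85 mm and grips with 20 to 120 N. Pads are 22 mm wide; open, the fingers measure 114 mm over their backs; the gripper's body (76 mm by 85 mm) begins 54 mm behind the grasp point. The pads swing forward as they close: fully open they stand 13 mm farther back than shut.
Start: joints at [-71.465, 21.618, 4.641, 73.018, 0, 83.68], TCP at [0.242, -0.522, 0.25] pointing down, gripper open.
Joint ranges: [-156.06, 156.06], [-48.1, 94.91], [-58.44, 69.94], [-101.28, 121.22], [-78.64, 73.56], [-180, 180]. Speed limits (degrees/s): [147.25, 147.25, 180, 180, 180, 180].

INTERFACE

Orientations are given as [roll, pitch, yaw] about the fixed x, y, z axes, in that order (R = Rz(yaw) Ry(pitch) Rx(roll)).
In Python, from rig import robot gives the robot as it stands. The module is installed in compiled form; this text tells all that it offers.
- The arm moves only by the tool step_arm, never from a script. Its argument "motion" is text: rows parted by semicolons, each of 4 numbers parted by spaces: the shift along the tool's x, y, z in m, then the turn about the tool's z in degrees. In form: tx ty tz turn; .... A call has 1 to 10 rows; each row shifts and turns the pose as measured when the row begins, along the tool's axes as they then stand; what a row does not reach is not made up. A row lasts 1/10 s, in which the tool goes at most 50 mm and 8.59 degrees, less where a joint would pass 70% of its speed; a pose out of reach is approached as far as the arm can. A call is refused whole if a number of a shift passes 0.05 or a number of a turn 8.59, either way. A call with a gripper value outside its range is refused whole. "hand" is the opening, from 0 (shut) to 1 (fully open), set as the call begins (left out, the last holds). The fingers move at their own pace and stop on an object; "squeeze" is the grip in N (left out, the last holds). Time passes only in rows, so rows that do not move let the fingers close. It gives the time, the measured TCP pose, the force and the opening at its end, in the units of the state.
- robot.observe(): the state, without advancing time (a new reading comes with each control period).
- robot.snapshot(name): name is "side" or "top"; returns a dict with "color" (420x560x3 uint8, blue, green, red), "z_map" (420x560 float32, m along the optical axis (not along the pixel's ray), 0 where there is no reading), "camera_matrix" (3x3 intrinsics, pixels), "pose" (4x4, takes a point from camera to world coordinates). Camera axes: x right, y down, z forward; pixel columns grow to the right and rows downward; lengths in m; the calibration is good to about 2 mm. A picture is of the moment at which its call begins.
- robot.close_job(): hands the job in, once; it reports no verdict.
The state is a dict: "time_s": time; "joints": joint angles; "joint_velocities": joint speeds; "effort": joint torques, N m; "position": TCP position; "tool_rot": TCP orientation; "contact_force": force on the tool from outside, world axes, zero at the start; "ft_torque": the same for the moment, N m; "width": finger opening in m.
Only numpy, scipy, OpenCV 4.12 (cv2) and the standard library are available. Lean on these libraries where they do the work, as an engineer would, in place of code of your own. Each camera call takes 0.05 s, during which the arm holds its last target. There are 200 camera calls.

TASK

Get the small bench sander ready for brushing out: first put the two finished wooden blocks from its catch tray into the plywood tote, leaving the cover shut meanwhile. Then lift the sander's spring-loaded cover by its handle until the pointer on the cover's side is level with the brass index arm on the quadrant, and stay there: finish while holding the cover still at that angle, because it falls shut if let go. Leave the index arm as it is set, and leave the whetstone, wax pot and mug where they are.

Things in the scene. Friction and masses are not known exactly. Their poses are not given: they have to be found in the camera images.
- block_a_mid (a point): Centre of a finished wooden block, 30 x 50 x 30 mm (x, y, z of its own frame), about 22 g, lying in the catch tray, at the left (+y of the sander) as seen from the robot; grasp across the 30 mm (its own x axis, which runs roughly across the tray). The other block is about 0.09 to 0.14 m away.
- block_b_mid (a point): Centre of the second, identical block, at the right (-y of the sander) in the catch tray.
- sander: Grey bench sander, fixed. Origin on the table under the middle of the housing's front face; x points away from the robot into it, y left. Housing x 0 to 200, y +-100 mm, top of shut cover at z 108 mm. Catch tray in front: x -140 to 0, y +-118, floor at z 34, rim at z 54, walls 3 mm. Quadrant rod at the left side, y 116 mm, x 70 to 135, up to z 205 mm.
- tote_in (a point): Centre of the inner floor of the open plywood tote, 5 mm above the table; tote 170 x 150 x 45 mm outside (x, y, z of this frame), walls 5 mm, with low wooden grips along its two y sides (out to y = 82 mm). Fixed. It stands to the left or to the right of the sander.
- cover (a joint): Angle of the sander's cover, rad: 0 shut, grows as its front edge rises, stop at 1.2. A spring (0.33 N m shut, growing 0.55 N m per rad) and its weight (0.25 kg) pull it shut: about 4 to 6 N upward at the handle holds it.
- cover_hinge (a point): Point on the middle of the cover's hinge line, at the back of the sander (185 mm behind the front face, 101 mm above the table). The frame is the cover's: y along the hinge line, to the sander's left; -x along the cover toward the robot; it tilts with the cover.
- cover_handle (a point): Bow handle on top of the cover near its front edge: straight round bar 14 mm thick, about 100 mm free length, along the cover's y axis. This point is the centre of the bar, which lies at (-155, 0, +50) mm in the cover's frame, with about 36 mm free under the bar; it moves with the cover on a circle round the hinge line. Pinch it from above across the bar, fingers before and behind.
- cover_pointer (a point): Tip of the aluminium pointer tab at the left edge of the cover, at (-136, 110, 0) mm in the cover's frame.
- index (a joint): Angle at which the brass index arm is set on the quadrant, rad, measured about the same hinge line and in the same sense as the cover's angle: cover and index are level when both joint values are equal. It and its thumb screw reach out to 135 mm left of the middle of the sander. Held by a friction clamp; not to be moved.
- index_tip (a point): Tip of the brass index arm, 136 mm from the hinge line and 110 mm to the left; the cover's pointer tip meets it when the cover stands at the set angle.
- whetstone: Whetstone on a wooden base, 78 x 225 x 42 mm, bystander; stands on the other side of the sander from the tote. Origin under its centre.
- wax_pot: White round wax pot, diameter 90, 32 mm high, bystander on the right behind. Origin under its centre.
- tea_mug: White patterned mug, 86 x 116 x 101 mm with its handle, bystander on the left behind. Origin under its centre.
Things that resemble listed ones, but are neither listed nor needed, are in the scene too. Leave any green, orange or pink look-alike of the part that bears block_a_mid alone.

How it is judged (in metres and radians):
On the way:
1. both blocks lie released in the tote while the cover is still shut (x of block_a_mid in the frame of tote_in between -0.08 and 0.08 m and y of block_a_mid in the frame of tote_in between -0.07 and 0.07 m and z of block_a_mid in the frame of tote_in between 0 and 0.05 m and contact force between the fingers and block_a below 0.1 N and linear speed of each of block_a, block_b below 0.03 m/s and x of block_b_mid in the frame of tote_in between -0.08 and 0.08 m and y of block_b_mid in the frame of tote_in between -0.07 and 0.07 m and z of block_b_mid in the frame of tote_in between 0 and 0.05 m and contact force between the fingers and block_b below 0.1 N and value of joint cover below 0.05 rad), for 0.2 s.
At the end, for the whole second after the job is handed in: Both blocks lie released and at rest in the tote. The cover stands still within 0.06 rad (8 mm at the pointer) of the index arm's angle, held by the fingers at its handle (over 1.5 N, grasp point within 65 mm of the bar centre). Index tip moved under 6 mm, whetstone, wax pot and mug under 30 mm (x of block_a_mid in the frame of tote_in between -0.08 and 0.08 m and y of block_a_mid in the frame of tote_in between -0.07 and 0.07 m and z of block_a_mid in the frame of tote_in between 0 and 0.05 m and contact force between the fingers and block_a below 0.1 N and linear speed of each of block_a, block_b below 0.03 m/s and x of block_b_mid in the frame of tote_in between -0.08 and 0.08 m and y of block_b_mid in the frame of tote_in between -0.07 and 0.07 m and z of block_b_mid in the frame of tote_in between 0 and 0.05 m and contact force between the fingers and block_b below 0.1 N and angle between the x axis of cover_pointer and the x axis of index_tip, either way round below 0.06 rad and value of joint cover above 0.25 rad and velocity of joint cover between -0.1 and 0.1 rad/s and contact force between the fingers and cover above 1.5 N and distance between the grasp point and cover_handle below 0.065 m and distance of index_tip from where it was at the start of the episode below 0.006 m and distance of each of whetstone, wax_pot, tea_mug from where it was at the start of the episode below 0.03 m); the arm keeps its last pose, push and grip.
It fails at once if the index arm is shifted (distance of index_tip from where it was at the start of the episode above 0.006 m).
It fails at once if a bystander (whetstone, wax pot, mug) is shifted by more than 30 mm (distance of any of whetstone, wax_pot, tea_mug from where it was at the start of the episode above 0.03 m).
It also fails if it takes over 58 s, if anything falls off the work surface, if the arm or the gripper's body presses on something with over 40 N, if the wrist force passes 120 N, or if a joint passes its speed limit or range.

## Working session

There is one attempt and no reset: what is moved stays moved. The work goes in short steps, Python scripts to look and compute and a tool call to move; the robot and the scene stay as the last step left them, time stands still between calls to the robot, and variables do not carry over. Pictures are saved under pics/ and viewed, about 8 in all and at most 12, crops included, and the job is handed in when it is done.

Besides the shell and the picture viewer there is one more tool, called after "Emit:" as name(argument=value, ...) on one line, values as JSON. step_arm: Moves the arm, as the interface text tells. Its arguments: {"type":"object","properties":{"motion":{"type":"string"},"hand":{"type":"number"},"squeeze":{"type":"number"}},"required":["motion"]}

```bash
mkdir -p pics; cat > h.py <<'E'
import numpy as np, cv2
from rig import robot
def snap(n):
    s=robot.snapshot(n); np.savez(n+'.npz',**s); return s
def load(n): return dict(np.load(n+'.npz'))
def world(s):
    z=s['z_map'];K=s['camera_matrix'];v,u=np.mgrid[:z.shape[0],:z.shape[1]]
    p=np.stack([(u-K[0,2])/K[0,0]*z,(v-K[1,2])/K[1,1]*z,z],-1)
    return p@s['pose'][:3,:3].T+s['pose'][:3,3]
E
python3 - <<'E'
from h import *
print(robot.observe())
for n in('top','side'):
    s=snap(n);print(n,s['pose'].round(3).tolist());cv2.imwrite(f'pics/{n}1.png',cv2.resize(s['color'],(800,600)))
E
```

```text
{'time_s': 0.0, 'joints': array([-7.14639556e+01,  2.16631003e+01,  4.56286175e+00,  7.30160159e+01,
       -2.04123087e-05,  8.36806317e+01]), 'joint_velocities': array([-0.05958267, -0.04255368,  0.03251276,  0.05018215, -0.04822242,
        0.02787125]), 'effort': array([-5.02931980e-04, -4.63605094e+01,  2.69875163e+01,  2.10122787e-02,
       -2.27319861e-04, -1.04974237e-06]), 'position': array([ 0.24150628, -0.52116187,  0.24934833]), 'tool_rot': array([-1.79884450e+02, -1.27758589e-02,  2.48553998e+01]), 'contact_force': array([0.07024641, 0.04719573, 0.43018943]), 'ft_torque': array([ 0.00033116, -0.03959722,  0.01259371]), 'width': 0.08516882982270915}
top [[0.009, -0.999, 0.032, 0.485], [-1.0, -0.008, 0.025, 0.004], [-0.025, -0.032, -0.999, 1.07], [0.0, 0.0, 0.0, 1.0]]
side [[-0.926, -0.213, 0.313, 0.121], [-0.378, 0.498, -0.781, 1.014], [0.01, -0.841, -0.541, 0.803], [0.0, 0.0, 0.0, 1.0]]
```

View pics/top1.png

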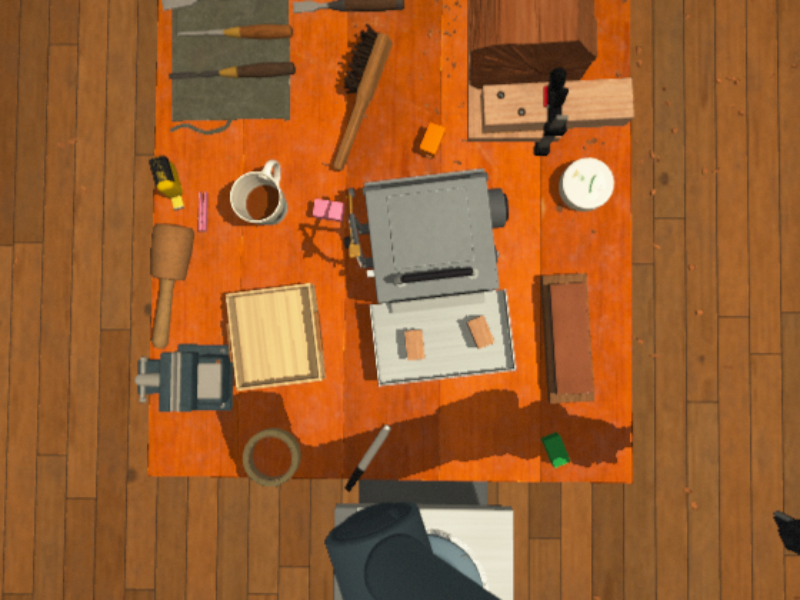

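View pics/side1.png

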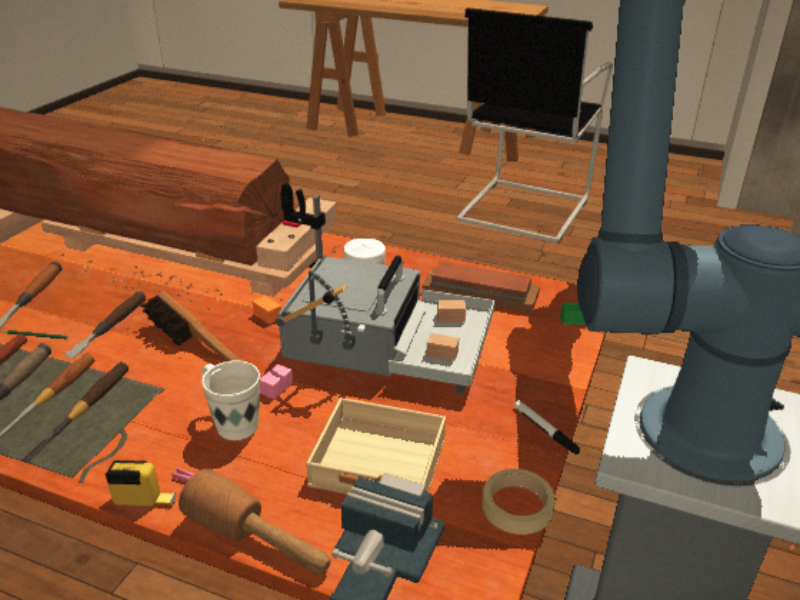

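Top view (800x600 scale): blocks at (415,344) and (481,331), tote at (275,335), handle bar at (437,275). The side view shows the brass arm at about (312,303).

```bash
python3 - <<'E'
from h import *
s=load('top');P=world(s);k=560/800
def reg(u0,u1,v0,v1,z0,z1,nm):
    m=np.zeros(P.shape[:2],bool);m[int(v0*k):int(v1*k),int(u0*k):int(u1*k)]=1
    m&=(P[...,2]>z0)&(P[...,2]<z1)&(s['z_map']>0)
    q=P[m];r=cv2.minAreaRect(q[:,:2].astype(np.float32)*1000)
    print(nm,m.sum(),'med',np.median(q,0).round(4),'rect',[np.round(x,1) for x in r]);return q
reg(395,435,315,370,.052,.08,'A');reg(460,500,305,355,.052,.08,'B')
reg(360,505,165,300,.095,.12,'cover')
reg(360,530,250,390,.047,.056,'trayrim')
reg(390,480,260,290,.14,.18,'handle')
reg(215,330,275,395,.038,.05,'tote')
reg(530,600,265,410,.02,.06,'stone')
q=reg(215,330,275,395,-.01,.02,'totefloor')
d=load('side');c=d['color'][170:260,185:305];cv2.imwrite('pics/side_q.png',cv2.resize(c,None,fx=6.6,fy=6.6,interpolation=cv2.INTER_CUBIC))
E
```

```text
A 257 med [0.4415 0.0159 0.0638] rect [array([442. ,  16.5]), array([50.1, 29.8]), np.float64(6.2)]
B 266 med [ 0.4642 -0.095   0.0638] rect [array([464.8, -95.3]), array([49.9, 29.8]), np.float64(23.3)]
cover 6824 med [ 0.6226 -0.0095  0.1081] rect [array([ 6.212e+02, -3.000e-01]), array([204., 223.]), np.float64(6.5)]
trayrim 705 med [ 0.5074 -0.0276  0.0514] rect [array([454.8, -30.5]), array([139.7, 236.1]), np.float64(6.9)]
handle 344 med [ 0.5535 -0.0174  0.1554] rect [array([554.2, -17.7]), array([ 13.9, 125.8]), np.float64(7.1)]
tote 735 med [0.4463 0.275  0.0434] rect [array([451.2, 272.9]), array([171.5, 185.7]), np.float64(8.8)]
stone 2424 med [ 0.4548 -0.2491  0.0408] rect [array([ 455. , -251.7]), array([224. ,  77.9]), np.float64(3.6)]
totefloor 5416 med [0.4622 0.2697 0.0034] rect [array([455.8, 277.3]), array([215.6, 207.7]), np.float64(0.7)]
```

View pics/side_q.png

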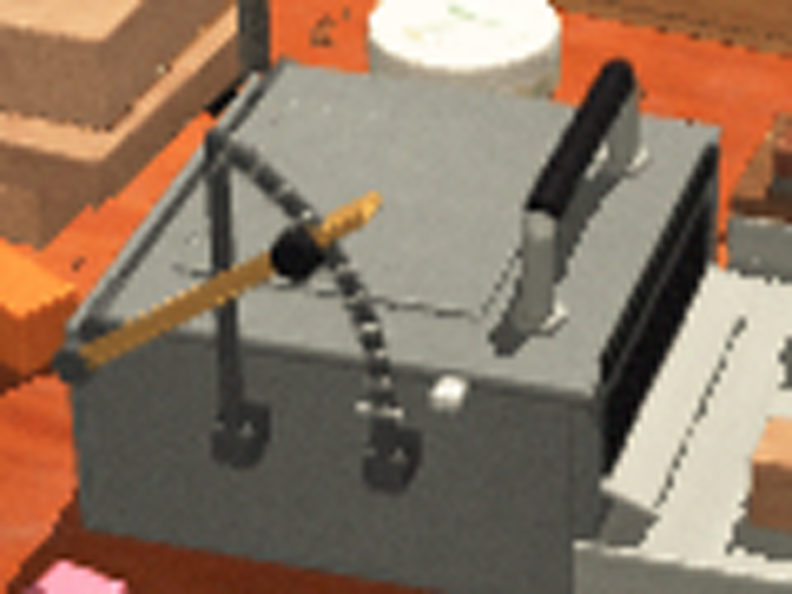

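The crop shows the brass arm from the hinge at (80,358) to its tip at (378,198), with the pointer tip at (450,390) when shut. Next I compute the index angle and tote centre, and start turning the wrist. For grasping and placing, yaw about 186–203° keeps joint 6 away from its limit.

```bash
cat >> h.py <<'E'
from scipy.spatial.transform import Rotation as Ro
yaw=np.radians(7.0);c,s_=np.cos(yaw),np.sin(yaw)
O=np.array([.4548-.0,-.0305,0])+.07*np.array([c,s_,0])
Rs=np.array([[c,-s_,0],[s_,c,0],[0,0,1]])
def sw(p): return Rs@np.asarray(p)+O          # sander->world
def proj(s,w):
    T=np.linalg.inv(s['pose']);q=T[:3,:3]@w+T[:3,3];p=s['camera_matrix']@q;return (p[:2]/p[2])
def arm(t,r=.136,y=.110): return sw([.185-r*np.cos(t),y,.101+r*np.sin(t)])
def handle(t): return sw([.185-.155*np.cos(t)-(-.05)*np.sin(t)*1,0,.101+.155*np.sin(t)+.05*np.cos(t)])
def go(p,yawdeg=None):
    o=robot.observe();R=Ro.from_euler('xyz',o['tool_rot'],degrees=True).as_matrix()
    print('t',round(o['time_s'],2),'pos',o['position'].round(4),'rot',o['tool_rot'].round(2),'F',o['contact_force'].round(1),'w',round(o['width'],4),'| tool shift',(R.T@(np.asarray(p)-o['position'])).round(4),
     '' if yawdeg is None else ('turn',round((o['tool_rot'][2]-yawdeg+180)%360-180,1)))
E
python3 - <<'E'
from h import *
d=load('side');t=load('top')
cr=lambda q:(np.array(q)+.5)/6.6-.5+[185,170]
print('tip px',cr((378,198)),'pivot',cr((80,358)),'ptr',cr((450,390)),'pred ptr',proj(d,arm(0)),'pred pivot',proj(d,arm(0,0)))
for a in np.arange(.3,.9,.05): print(round(a,2),proj(d,arm(a)).round(1),proj(t,arm(a)).round(1))
# 3D brass
for nm,s,b in(('side',d,(185,305,170,260)),('top',t,(235,265,125,200))):
    P=world(s);hsv=cv2.cvtColor(s['color'],cv2.COLOR_BGR2HSV);m=np.zeros(P.shape[:2],bool);m[b[2]:b[3],b[0]:b[1]]=1
    Q=(P-O)@Rs
    m&=(hsv[...,0]>14)&(hsv[...,0]<28)&(hsv[...,1]>110)&(Q[...,1]>.09)&(Q[...,1]<.14)&(Q[...,2]>.09)
    q=Q[m];print(nm,len(q));
    a=np.arctan2(q[:,2]-.101,.185-q[:,0]);r=np.hypot(q[:,2]-.101,.185-q[:,0]);f=r>.05
    if f.sum(): print('ang med',np.median(a[f]),'std',a[f].std(),'rmax',r.max(),'ymed',np.median(q[:,1]))
k=.7;P=world(t)
for (u,v) in((227,293),(313,285),(324,380),(234,388),(275,336),(210,375),(185,380)): print((u,v),P[int(v*k),int(u*k)].round(4))
go([.4648,-.0953,.15],203.3)
E
```

```text
tip px [241.84848485 199.57575758] pivot [196.6969697  223.81818182] ptr [252.75757576 228.66666667] pred ptr [252.52584302 230.26475031] pred pivot [198.41652257 221.34533922]
0.3 [249.7 215.5] [255.2 186.7]
0.35 [248.7 213. ] [254.8 185.5]
0.4 [247.6 210.5] [254.4 184.1]
0.45 [246.4 208. ] [254.  182.6]
0.5 [245.  205.6] [253.6 180.9]
0.55 [243.6 203.2] [253.1 179.1]
0.6 [241.9 200.8] [252.7 177.1]
0.65 [240.2 198.4] [252.2 175. ]
0.7 [238.4 196.2] [251.7 172.7]
0.75 [236.4 194. ] [251.2 170.3]
0.8 [234.3 191.8] [250.7 167.8]
0.85 [232.2 189.7] [250.2 165.2]
0.9 [229.9 187.7] [249.7 162.4]
side 160
ang med 0.6438492961552006 std 0.03042533557817599 rmax 0.14236261262930566 ymed 0.12597754809310346
top 109
ang med 0.6487443059906474 std 0.078003434887742 rmax 0.1440750827916811 ymed 0.12320583797977726
(227, 293) [0.5267 0.3449 0.0457]
(313, 285) [0.5449 0.1998 0.0076]
(324, 380) [0.3729 0.1806 0.0007]
(234, 388) [0.3584 0.3431 0.0026]
(275, 336) [0.4517 0.2695 0.0023]
(210, 375) [0.3875 0.3611 0.0697]
(185, 380) [0.38   0.3952 0.0939]
t 0.1 pos [ 0.2415 -0.5212  0.2495] rot [-1.799e+02 -1.000e-02  2.485e+01] F [-0.3 -0.6  0.1] w 0.0854 | tool shift [ 0.3816 -0.2925  0.1001] ('turn', np.float64(-178.4))
```

Emit:
step_arm(motion="0 0 0 -8.5;0 0 0 -8.5;0 0 0 -8.5;0 0 0 -8.5;0 0 0 -8.5;0 0 0 -8.5;0 0 0 -8.5;0 0 0 -8.5;0 0 0 -8.5;0 0 0 -8.5", hand=0.7, squeeze=30)

```text
time_s: 1.1
position: [0.2402, -0.5173, 0.2433]
tool_rot: [180.0, -0.9, 111.1]
contact_force: [-0.0, -0.2, -0.9]
width: 0.0595
```

Emit:
step_arm(motion="0 0 0 -8.5;0 0 0 -8.5;0 0 0 -8.5;0 0 0 -8.5;0 0 0 -8.5;0 0 0 -8.5;0 0 0 -8.5;0 0 0 -8.5;0 0 0 -8.5;0 0 0 -8.5")

```text
time_s: 2.1
position: [0.2389, -0.5134, 0.2373]
tool_rot: [178.4, -0.0, -163.0]
contact_force: [0.6, 0.3, 0.6]
width: 0.0601
```

```bash
python3 -c "
from h import *
go([.4648,-.0953,.15],203.3)"
```

```text
t 2.1 pos [ 0.2389 -0.5134  0.2373] rot [ 1.7840e+02 -4.0000e-02 -1.6301e+02] F [0.6 0.3 0.6] w 0.0601 | tool shift [-0.3383  0.3312  0.0963] ('turn', np.float64(-6.3))
```

Emit:
step_arm(motion="-0.033 0.033 0.006 -0.7;-0.033 0.033 0.006 -0.7;-0.033 0.033 0.006 -0.7;-0.033 0.033 0.006 -0.7;-0.033 0.033 0.006 -0.7;-0.033 0.033 0.006 -0.7;-0.033 0.033 0.006 -0.7;-0.033 0.033 0.006 -0.7;-0.033 0.033 0.006 -0.7;-0.033 0.033 0.006 -0.7")

```text
time_s: 3.1
position: [0.4369, -0.078, 0.1808]
tool_rot: [178.3, 0.1, -156.3]
contact_force: [0.7, -0.7, -0.1]
width: 0.06
```

```bash
python3 -c "
from h import *
go([.4648,-.0953,.13],203.3)"
```

```text
t 3.1 pos [ 0.4369 -0.078   0.1808] rot [ 1.7835e+02  1.0000e-01 -1.5630e+02] F [ 0.7 -0.7 -0.1] w 0.06 | tool shift [-0.0185 -0.0284  0.0501] ('turn', np.float64(0.4))
```

Emit:
step_arm(motion="-0.007 -0.01 0.017 0;-0.007 -0.01 0.017 0;-0.005 -0.008 0.017 0;0 0 0 0;0 0 0 0")

```text
time_s: 3.6
position: [0.466, -0.0854, 0.1261]
tool_rot: [178.1, 0.0, -155.4]
contact_force: [-0.2, 1.4, 0.3]
width: 0.0597
```

```bash
python3 -c "
from h import *
go([.4648,-.0953,.058],203.3)
s=snap('top');cv2.imwrite('pics/b1.png',cv2.resize(s['color'][170:300,230:390],(800,650))[:600])"
```

```text
t 3.6 pos [ 0.466  -0.0854  0.1261] rot [ 1.7811e+02  2.0000e-02 -1.5536e+02] F [-0.2  1.4  0.3] w 0.0597 | tool shift [ 0.0052 -0.0107  0.0678] ('turn', np.float64(1.3))
```

View pics/b1.png

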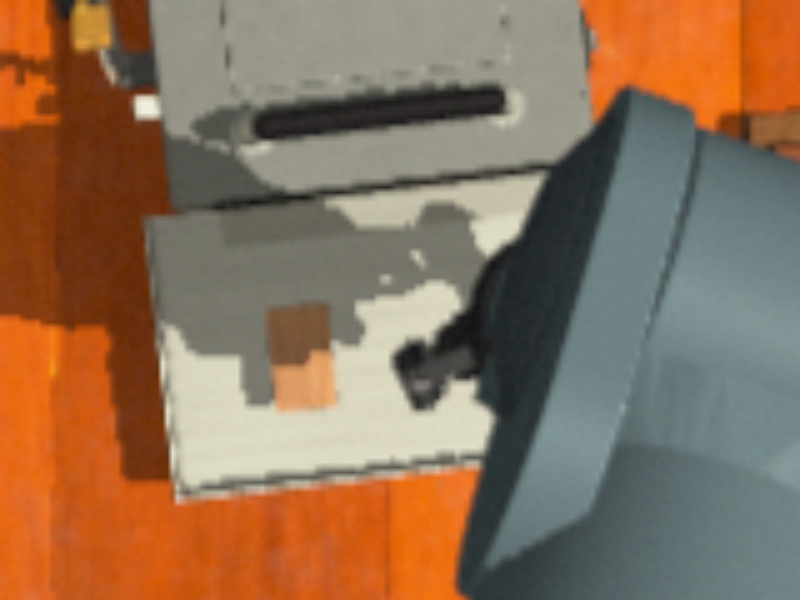

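The wrist hides block B in this view; block A at (303,355) is undisturbed. I'll go down on the measured pose.

Emit:
step_arm(motion="0.004 -0.01 0 1.3;0 -0.002 0.012 0;0 0 0.015 0;0 0 0.014 0;0 0 0.01 0;0 0 0 0")

```text
time_s: 4.25
position: [0.4675, -0.1003, 0.0747]
tool_rot: [178.4, 0.2, -157.0]
contact_force: [-0.6, 1.1, 0.1]
width: 0.0595
```

```bash
python3 -c "
from h import *
go([.4648,-.0953,.057],203.3)"
```

```text
t 4.25 pos [ 0.4675 -0.1003  0.0747] rot [ 178.37    0.22 -157.04] F [-0.6  1.1  0.1] w 0.0595 | tool shift [0.0007 0.0051 0.0179] ('turn', np.float64(-0.3))
```

Emit:
step_arm(motion="0 0.005 0 0;0 0 0.009 0;0 0 0.008 0;0 0 0 0")

```text
time_s: 4.65
position: [0.466, -0.0952, 0.0576]
tool_rot: [178.4, 0.3, -157.1]
contact_force: [0.4, 0.1, -0.5]
width: 0.0599
```

```bash
python3 -c "
from h import *
go([.4648,-.0953,.057],203.3)"
```

```text
t 4.65 pos [ 0.466  -0.0952  0.0576] rot [ 178.44    0.31 -157.06] F [ 0.4  0.1 -0.5] w 0.0599 | tool shift [0.0012 0.0003 0.0006] ('turn', np.float64(-0.4))
```

Emit:
step_arm(motion="0 0 0 0;0 0 0 0;0 0 0 0;0 0 0 0;0 0 0 0", hand=0, squeeze=30)

```text
time_s: 5.15
position: [0.4668, -0.0954, 0.0582]
tool_rot: [178.5, 0.4, -157.0]
contact_force: [0.4, -0.1, 0.5]
width: 0.0295
```

Emit:
step_arm(motion="0 0 -0.025 0;0 0 -0.025 0;0 0 -0.025 0;0 0 -0.01 0")

```text
time_s: 5.55
position: [0.4649, -0.0969, 0.1437]
tool_rot: [178.3, 0.1, -157.1]
contact_force: [0.9, -0.2, -0.2]
width: 0.0296
```

```bash
python3 -c "
from h import *
go([.489,.272,.14],186)"
```

```text
t 5.55 pos [ 0.4649 -0.0969  0.1437] rot [ 1.7826e+02  1.2000e-01 -1.5705e+02] F [ 0.9 -0.2 -0.2] w 0.0296 | tool shift [-0.166  0.33   0.014] ('turn', np.float64(16.9))
```

Emit:
step_arm(motion="-0.0185 0.037 0 0;-0.0185 0.037 0 0;-0.0185 0.037 0 0;-0.0185 0.037 0 0;-0.0185 0.037 0 0;-0.0185 0.037 0 0;-0.0185 0.037 0 0;-0.0185 0.037 0 0;0 0 0 8.5;0 0 0 8.5")

```text
time_s: 6.55
position: [0.4897, 0.2448, 0.1499]
tool_rot: [178.5, -0.2, -174.9]
contact_force: [0.2, -0.1, -0.6]
width: 0.0297
```

```bash
python3 -c "
from h import *
go([.489,.272,.09],186)"
```

```text
t 6.55 pos [0.4897 0.2448 0.1499] rot [ 178.45   -0.18 -174.87] F [ 0.2 -0.1 -0.6] w 0.0297 | tool shift [-0.002   0.0255  0.0606] ('turn', np.float64(-0.9))
```

Emit:
step_arm(motion="0 0.014 0.01 0;0 0.011 0.01 0;0 0 0.02 0;0 0 0.02 0;0 0 0.025 0;0 0 0.02 0;0 0 0 0")

```text
time_s: 7.25
position: [0.485, 0.2751, 0.0374]
tool_rot: [178.5, -0.3, -174.8]
contact_force: [-1.0, -0.8, 0.6]
width: 0.0296
```

```bash
python3 -c "
from h import *
go([.489,.272,.033],186)"
```

```text
t 7.25 pos [0.485  0.2751 0.0374] rot [ 178.53   -0.34 -174.8 ] F [-1.  -0.8  0.6] w 0.0296 | tool shift [-0.0038 -0.0035  0.0043] ('turn', np.float64(-0.8))
```

Emit:
step_arm(motion="-0.004 -0.003 0.003 0;0 0 0 0")

```text
time_s: 7.45
position: [0.4891, 0.2722, 0.034]
tool_rot: [178.6, -0.4, -174.8]
contact_force: [0.1, 0.1, 0.7]
width: 0.0297
```

Emit:
step_arm(motion="0 0 0 0;0 0 0 0;0 0 0 0;0 0 -0.01 0;0 0 -0.03 0;0 0 -0.03 0;0 0 -0.03 0;0 0 0 0", hand=0.6)

```text
time_s: 8.25
position: [0.4922, 0.2702, 0.144]
tool_rot: [178.4, -0.0, -174.8]
contact_force: [0.6, 0.2, 0.7]
width: 0.0512
```

```bash
python3 -c "
from h import *
go([.442,.0165,.13],186.2)"
```

```text
t 8.25 pos [0.4922 0.2702 0.144 ] rot [ 1.7844e+02 -2.0000e-02 -1.7479e+02] F [0.6 0.2 0.7] w 0.0512 | tool shift [ 0.073  -0.2484  0.0073] ('turn', np.float64(-1.0))
```

Emit:
step_arm(motion="0.01 -0.035 0 0;0.01 -0.035 0 0;0.01 -0.035 0 0;0.01 -0.035 0 0;0.01 -0.035 0 0;0.01 -0.035 0 0;0.006 -0.02 0 0;0 0 0 0;0 0 0 0")

```text
time_s: 9.15
position: [0.4486, 0.0292, 0.1419]
tool_rot: [178.3, 0.7, -174.6]
contact_force: [0.2, 0.4, -1.2]
width: 0.0513
```

```bash
python3 -c "
from h import *
go([.442,.0165,.057],186.2)"
```

```text
t 9.15 pos [0.4486 0.0292 0.1419] rot [ 178.34    0.68 -174.63] F [ 0.2  0.4 -1.2] w 0.0513 | tool shift [ 0.0088 -0.0145  0.0844] ('turn', np.float64(-0.8))
```

Emit:
step_arm(motion="0.007 -0.012 0.014 0.8;0 0 0.02 0;0 0 0.02 0;0 0 0 0")

```text
time_s: 9.55
position: [0.4458, 0.0216, 0.0877]
tool_rot: [178.3, 1.0, -175.2]
contact_force: [-0.0, 1.0, 0.0]
width: 0.0511
```

```bash
python3 -c "
from h import *
go([.442,.0165,.057],186.2)"
```

```text
t 9.55 pos [0.4458 0.0216 0.0877] rot [ 178.29    0.96 -175.15] F [-0.  1.  0.] w 0.0511 | tool shift [ 0.0047 -0.0057  0.0304] ('turn', np.float64(-1.4))
```

Emit:
step_arm(motion="0.0045 -0.0055 0 -1.4;0 0 0 0;0 0 0.015 0;0 0 0.014 0;0 0 0 0")

```text
time_s: 10.05
position: [0.4462, 0.0205, 0.0617]
tool_rot: [178.3, 1.3, -173.4]
contact_force: [-0.5, -0.4, 0.6]
width: 0.0509
```

```bash
python3 -c "
from h import *
go([.442,.0165,.057],186.2)"
```

```text
t 10.05 pos [0.4462 0.0205 0.0617] rot [ 178.28    1.34 -173.44] F [-0.5 -0.4  0.6] w 0.0509 | tool shift [ 0.0047 -0.0037  0.0045] ('turn', np.float64(0.4))
```

Emit:
step_arm(motion="0.004 -0.004 0.004 0.4;0 0 0 0")

```text
time_s: 10.25
position: [0.4439, 0.0167, 0.0588]
tool_rot: [178.3, 1.4, -173.8]
contact_force: [0.0, 0.3, -0.4]
width: 0.0514
```

Emit:
step_arm(motion="0 0 0 0;0 0 0 0;0 0 0 0;0 0 0 0;0 0 -0.02 0;0 0 -0.025 0;0 0 -0.025 0;0 0 -0.01 0", hand=0)

```text
time_s: 11.05
position: [0.4409, 0.0141, 0.1411]
tool_rot: [178.2, 1.3, -173.9]
contact_force: [0.3, 0.2, -0.9]
width: 0.0295
```

```bash
python3 -c "
from h import *
go([.413,.268,.14],186.2)"
```

```text
t 11.05 pos [0.4409 0.0141 0.1411] rot [ 178.23    1.3  -173.86] F [ 0.3  0.2 -0.9] w 0.0295 | tool shift [0.0006 0.2553 0.009 ] ('turn', np.float64(-0.1))
```

```bash
python3 -c "
from h import *
s=snap('top');P=world(s)
m=np.zeros(P.shape[:2],bool);m[195:270,155:228]=1;m&=(P[...,2]>.028)&(P[...,2]<.04)&(abs(P[...,0]-.452)<.075)&(abs(P[...,1]-.271)<.062)
print(m.sum(),np.median(P[m],0))"
```

```text
293 [0.48273746 0.2745226  0.03441627]
```

Emit:
step_arm(motion="0 0.037 0 0;0 0.037 0 0;0 0.037 0 0;0 0.037 0 0;0 0.037 0 0;0 0.037 0 0;0 0.03 0 0;0 0 0 0;0 0 0 0")

```text
time_s: 12.0
position: [0.4132, 0.2721, 0.1418]
tool_rot: [178.4, 1.1, -174.1]
contact_force: [-0.5, -1.3, 0.3]
width: 0.0293
```

```bash
python3 -c "
from h import *
go([.413,.268,.034],186.2)"
```

```text
t 12.0 pos [0.4132 0.2721 0.1418] rot [ 178.4     1.15 -174.12] F [-0.5 -1.3  0.3] w 0.0293 | tool shift [ 0.0028 -0.007   0.1076] ('turn', np.float64(-0.3))
```

Emit:
step_arm(motion="0.002 -0.004 0.02 0;0 0 0.022 0;0 0 0.022 0;0 0 0.02 0;0 0 0.015 0;0 0 0 0")

```text
time_s: 12.6
position: [0.413, 0.2637, 0.0367]
tool_rot: [178.6, 1.0, -174.6]
contact_force: [-0.1, -0.5, -0.0]
width: 0.0292
```

```bash
python3 -c "
from h import *
go([.413,.268,.034],186.2)"
```

```text
t 12.6 pos [0.413  0.2637 0.0367] rot [ 178.59    0.99 -174.61] F [-0.1 -0.5 -0. ] w 0.0292 | tool shift [-0.0003  0.0043  0.0028] ('turn', np.float64(-0.8))
```

Emit:
step_arm(motion="0 0.003 0.003 0;0 0 0 0")

```text
time_s: 12.8
position: [0.4128, 0.2653, 0.0337]
tool_rot: [178.6, 0.9, -174.8]
contact_force: [-0.3, 0.4, -0.6]
width: 0.0293
```

Emit:
step_arm(motion="0 0 0 0;0 0 0 0;0 0 0 0;0 0 -0.01 0;0 0 -0.035 0;0 0 -0.04 0;0 0 -0.04 0;0 0 -0.04 0;0 0 -0.04 0;0 0 0 0", hand=0.6)

```text
time_s: 13.8
position: [0.4095, 0.2599, 0.2539]
tool_rot: [178.5, 1.3, -174.7]
contact_force: [1.0, 0.4, -0.4]
width: 0.0514
```

Emit:
step_arm(motion="0 0 0 8.5;0 0 0 8.5;0 0 0 8.5;0 0 0 8.5;0 0 0 8.5;0 0 0 8.5;0 0 0 8.5;0 0 0 8.5;0 0 0 8.5;0 0 0 8.5")

```text
time_s: 14.8
position: [0.4074, 0.2597, 0.258]
tool_rot: [178.3, -1.5, 99.1]
contact_force: [-0.4, 0.5, 0.0]
width: 0.051
```

```bash
python3 -c "
from h import *
print(handle(0),handle(.64),O)
go([.554,-.0177,.23],97)"
```

```text
[ 0.55405462 -0.01831307  0.151     ] [ 0.61413833 -0.01093571  0.23367008] [ 0.52427823 -0.02196915  0.        ]
t 14.8 pos [0.4074 0.2597 0.258 ] rot [178.33  -1.48  99.13] F [-0.4  0.5  0. ] w 0.051 | tool shift [-0.2977  0.1001  0.0232] ('turn', np.float64(2.1))
```

Emit:
step_arm(motion="-0.036 0.012 0.001 0.3;-0.036 0.012 0.001 0.3;-0.036 0.012 0.001 0.3;-0.036 0.012 0.001 0.3;-0.036 0.012 0.001 0.3;-0.036 0.012 0.001 0.3;-0.036 0.012 0.001 0.3;-0.036 0.012 0.001 0;0 0 0 0;0 0 0 0")

```text
time_s: 15.8
position: [0.5447, -0.0207, 0.2441]
tool_rot: [178.4, -1.6, 97.1]
contact_force: [-0.6, 0.1, 0.3]
width: 0.0512
```

```bash
python3 -c "
from h import *
go([.554,-.0183,.20],97)
s=snap('top');P=world(s)
m=np.zeros(P.shape[:2],bool);m[195:270,155:228]=1;m&=(P[...,2]>.028)&(P[...,2]<.04)&(abs(P[...,0]-.452)<.075)&(abs(P[...,1]-.271)<.062)
n,l,st,c=cv2.connectedComponentsWithStats(m.astype(np.uint8))
for i in range(1,n):
  if st[i,4]>50: print(st[i,4],np.median(P[l==i],0).round(4))
d=snap('side');cv2.imwrite('pics/s2.png',cv2.resize(d['color'][140:320,160:400],(800,600)))"
```

```text
t 15.8 pos [ 0.5447 -0.0207  0.2441] rot [178.42  -1.64  97.09] F [-0.6  0.1  0.3] w 0.0512 | tool shift [-0.      0.0083  0.0443] ('turn', np.float64(0.1))
242 [0.4876 0.2723 0.0344]
249 [0.4103 0.2634 0.0346]
```

View pics/s2.png

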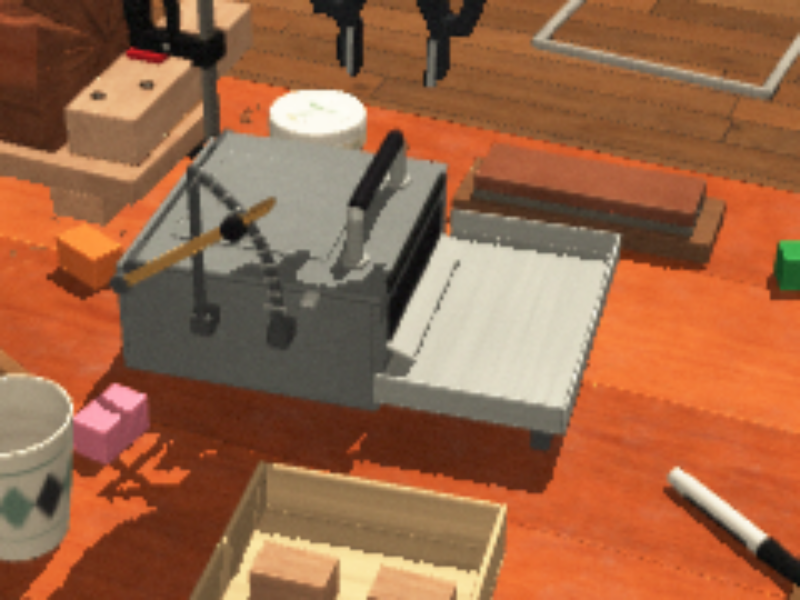

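Both blocks lie released in the tote at (295,575) and (412,585), the cover is shut, and the fingers are above the handle. Next I descend onto the bar.

Emit:
step_arm(motion="0 0.008 0.014 0;0 0 0.015 0;0 0 0.014 0;0 0 0 0")

```text
time_s: 16.3
position: [0.5535, -0.0123, 0.1987]
tool_rot: [178.3, -1.7, 97.6]
contact_force: [-0.3, 0.6, -0.4]
width: 0.0516
```

```bash
python3 -c "
from h import *
go([.554,-.0183,.153],97)"
```

```text
t 16.3 pos [ 0.5535 -0.0123  0.1987] rot [178.34  -1.66  97.59] F [-0.3  0.6 -0.4] w 0.0516 | tool shift [-0.0073 -0.0016  0.0455] ('turn', np.float64(0.6))
```

Emit:
step_arm(motion="-0.005 -0.001 0 0.5;0 0 0.015 0;0 0 0.015 0;0 0 0.013 0;0 0 0 0")

```text
time_s: 16.8
position: [0.5555, -0.0143, 0.1563]
tool_rot: [178.2, -1.6, 97.2]
contact_force: [-1.6, -0.7, -0.5]
width: 0.0507
```

```bash
python3 -c "
from h import *
go([.554,-.0183,.153],97)"
```

```text
t 16.8 pos [ 0.5555 -0.0143  0.1563] rot [178.17  -1.61  97.24] F [-1.6 -0.7 -0.5] w 0.0507 | tool shift [-0.0038 -0.0021  0.0032] ('turn', np.float64(0.2))
```

Emit:
step_arm(motion="-0.003 -0.002 0.004 0;0 0 0 0")

```text
time_s: 17.0
position: [0.5546, -0.0177, 0.1533]
tool_rot: [178.1, -1.6, 97.3]
contact_force: [-0.2, 0.5, 0.4]
width: 0.0515
```

Emit:
step_arm(motion="0 0 0 0;0 0 0 0;0 0 0 0;0 0 0 0;0 0 0 0;0 0 0 0", hand=0, squeeze=50)

```text
time_s: 17.6
position: [0.5556, -0.0181, 0.1554]
tool_rot: [177.9, -1.5, 97.2]
contact_force: [0.7, 0.0, -1.2]
width: 0.0118
```

```bash
python3 -c "
from h import *
for t in np.arange(0,.75,.08): print(round(t,2),handle(t).round(4), (handle(t)-handle(0)).round(4))
go(handle(0),97)"
```

```text
0.0 [ 0.5541 -0.0183  0.151 ] [0. 0. 0.]
0.08 [ 0.5585 -0.0178  0.1632] [0.0045 0.0005 0.0122]
0.16 [ 0.5639 -0.0171  0.1751] [0.0099 0.0012 0.0241]
0.24 [ 0.5703 -0.0163  0.1864] [0.0162 0.002  0.0354]
0.32 [ 0.5775 -0.0154  0.1972] [0.0234 0.0029 0.0462]
0.4 [ 0.5855 -0.0144  0.2074] [0.0315 0.0039 0.0564]
0.48 [ 0.5944 -0.0134  0.2169] [0.0403 0.0049 0.0659]
0.56 [ 0.6039 -0.0122  0.2257] [0.0499 0.0061 0.0747]
0.64 [ 0.6141 -0.0109  0.2337] [0.0601 0.0074 0.0827]
0.72 [ 0.625  -0.0096  0.2408] [0.0709 0.0087 0.0898]
t 17.6 pos [ 0.5556 -0.0181  0.1554] rot [177.91  -1.52  97.24] F [ 0.7  0.  -1.2] w 0.0118 | tool shift [-0.0001 -0.0018  0.0043] ('turn', np.float64(0.2))
```

Emit:
step_arm(motion="0 0.002 -0.006 0;0 0.0025 -0.006 0;0 0.003 -0.006 0;0 0.003 -0.006 0;0 0.003 -0.006 0;0 0.0035 -0.0055 0;0 0.0035 -0.0055 0;0 0 0 0")

```text
time_s: 18.4
position: [0.5745, -0.0158, 0.1969]
tool_rot: [178.3, -1.7, 97.3]
contact_force: [-0.2, 1.2, -5.2]
width: 0.0121
```

```bash
cat >> h.py <<'E'
def cov():
    s=snap('side');P=world(s);Q=(P-O)@Rs;z=s['z_map']
    # cover plane: top face points left of handle, back half
    from scipy.optimize import minimize_scalar
    o=robot.observe();h=[ (abs(np.linalg.norm((handle(t)-o['position'])[[0,2]])),t) for t in np.arange(0,1.2,.005)]
    print('nearest handle ang',min(h))
    return s,Q
E
python3 -c "
from h import *
s,Q=cov()
go(handle(.64),97)
cv2.imwrite('pics/s3.png',cv2.resize(s['color'][140:275,175:355],(800,600),interpolation=cv2.INTER_CUBIC))"
```

```text
nearest handle ang (np.float64(0.0022111710410275096), np.float64(0.305))
t 18.45 pos [ 0.5743 -0.0158  0.1966] rot [178.3   -1.69  97.26] F [ 1.2  0.4 -6.1] w 0.0119 | tool shift [ 0.0009  0.0412 -0.0359] ('turn', np.float64(0.3))
```

View pics/s3.png

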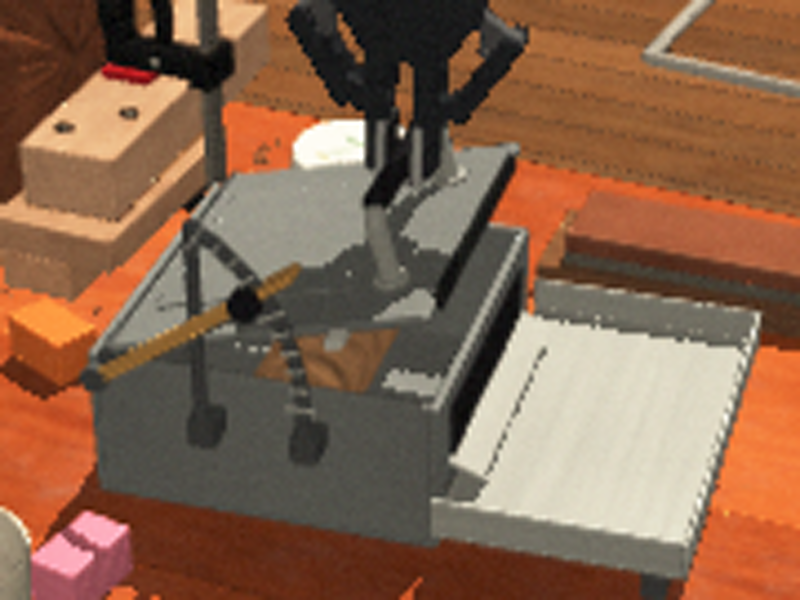

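The cover is lifting, with the fingers on the bar at (400,175) and the pointer (335,340) still below the arm tip (295,270). I continue along the arc.

Emit:
step_arm(motion="0 0.0038 -0.0052 0;0 0.004 -0.005 0;0 0.0042 -0.0048 0;0 0.0043 -0.0046 0;0 0.0045 -0.0044 0;0 0.0046 -0.0042 0;0 0.0048 -0.004 0;0 0 0 0;0 0 0 0")

```text
time_s: 19.35
position: [0.6013, -0.0125, 0.2299]
tool_rot: [178.9, -1.8, 97.2]
contact_force: [-2.2, 0.3, -7.9]
width: 0.012
```

```bash
python3 -c "
from h import *
s,Q=cov()
go(handle(.64),97)
q=Q
v,u=np.mgrid[:420,:560]
m=(u>185)&(u<300)&(v>140)&(v<235)&(abs(Q[...,1])<.09)&(Q[...,0]>.06)&(Q[...,0]<.18)
r=np.hypot(Q[...,0]-.185,Q[...,2]-.101)
hsv=cv2.cvtColor(s['color'],cv2.COLOR_BGR2HSV)
m&=(r>.05)&(r<.14)&(hsv[...,1]<60)&(Q[...,2]>.11)
a=np.arctan2(Q[...,2]-.101,.185-Q[...,0]-0)-np.arcsin(.007/r)
print('cover ang',m.sum(),np.percentile(a[m],[10,25,50,75,90]).round(3))
m=(u>185)&(u<260)&(v>170)&(v<260)&(hsv[...,0]>14)&(hsv[...,0]<28)&(hsv[...,1]>110)&(Q[...,1]>.09)&(Q[...,1]<.14)&(Q[...,2]>.09)&(r>.05)
a=np.arctan2(Q[...,2]-.101,.185-Q[...,0]);print('index',m.sum(),np.percentile(a[m],[10,25,50,75,90]).round(3))
cv2.imwrite('pics/s4.png',cv2.resize(s['color'][160:235,190:290],(800,600),interpolation=cv2.INTER_CUBIC))"
```

```text
nearest handle ang (np.float64(0.004903140136398502), np.float64(0.5650000000000001))
t 19.4 pos [ 0.6013 -0.0124  0.2299] rot [178.93  -1.8   97.23] F [-1.6  1.3 -5.8] w 0.0121 | tool shift [-0.      0.013  -0.0036] ('turn', np.float64(0.2))
cover ang 628 [0.521 0.53  0.541 0.55  0.559]
index 111 [0.596 0.617 0.643 0.655 0.68 ]<string>:11: RuntimeWarning: invalid value encountered in arcsin
```

View pics/s4.png

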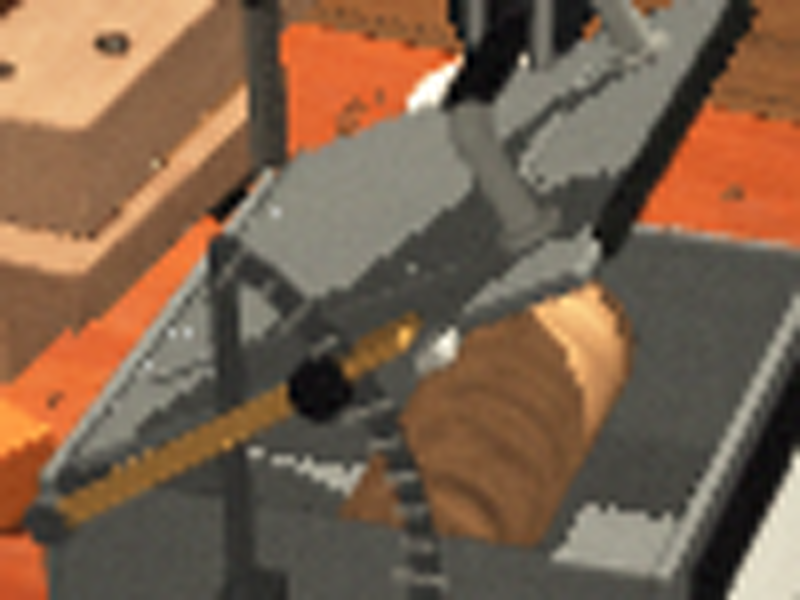

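Pointer at (438,350) sits just below the arm tip (415,325), about 0.06–0.09 rad short. I raise it a bit and then compare the slopes of cover and arm.

Emit:
step_arm(motion="0 0.004 -0.0036 0;0 0.004 -0.0034 0;0 0.002 -0.002 0;0 0 0 0;0 0 0 0")

```text
time_s: 19.9
position: [0.6104, -0.0113, 0.2379]
tool_rot: [179.2, -1.8, 97.2]
contact_force: [-2.6, 0.3, -8.5]
width: 0.0119
```

```bash
cat > m.py <<'E'
from h import *
s,Q=cov()
go(handle(.64),97)
v,u=np.mgrid[:420,:560]
hsv=cv2.cvtColor(s['color'],cv2.COLOR_BGR2HSV)
def slope(q):
    l=cv2.fitLine(q[:,[0,2]].astype(np.float32)*1000,cv2.DIST_HUBER,0,.01,.01).ravel();return np.arctan(-l[1]/l[0])
r=np.hypot(Q[...,0]-.185,Q[...,2]-.101);a=np.arctan2(Q[...,2]-.101,.185-Q[...,0])
m=(u>185)&(u<300)&(v>130)&(v<235)&(Q[...,1]>.0)&(Q[...,1]<.09)&(r>.04)&(r<.14)&(a>.3)&(a<.95)&(hsv[...,1]<60)
m2=m&(abs(r*np.sin(a-np.median(a[m])+0))<.012)
b=a[m2]-np.arcsin(.007/r[m2])
print('cover slope',slope(Q[m2]),'ang',np.median(b),m2.sum())
for nm in('side0','side'):
    if nm=='side0':
        continue
mi=(u>185)&(u<260)&(v>165)&(v<260)&(hsv[...,0]>14)&(hsv[...,0]<28)&(hsv[...,1]>110)&(Q[...,1]>.1)&(Q[...,1]<.14)&(Q[...,2]>.09)&(a>.4)&(a<.9)
print('index slope',slope(Q[mi]),'ang r>.05',np.median(a[mi&(r>.05)]),'r>.09',np.median(a[mi&(r>.09)]),mi.sum())
E
python3 m.py; python3 -c "
from h import *
s=load('side');cv2.imwrite('pics/s5.png',cv2.resize(s['color'][160:235,190:290],(800,600),interpolation=cv2.INTER_CUBIC))"
```

```text
nearest handle ang (np.float64(0.005621479729962917), np.float64(0.635))
t 19.95 pos [ 0.6104 -0.0113  0.2379] rot [179.17  -1.85  97.22] F [-2.   0.4 -8.6] w 0.0121 | tool shift [-0.0002  0.0037  0.0043] ('turn', np.float64(0.2))
cover slope 0.59052026 ang 0.6161277649623391 335
index slope 0.6403783 ang r>.05 0.6451283807488091 r>.09 0.6451283807488091 156
```

View pics/s5.png

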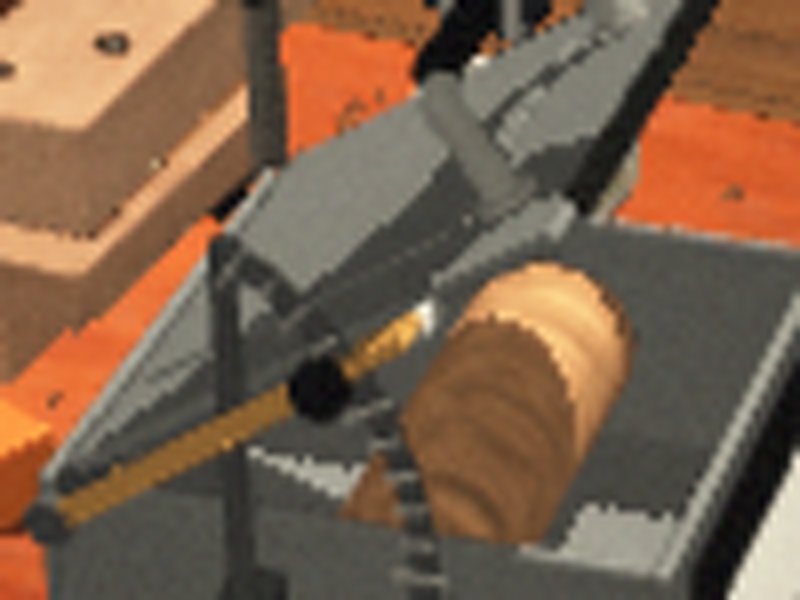

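The pointer (427,313) is now directly behind the arm tip (418,320). I check that the pose is holding before handing in.

```bash
python3 -c "
from h import *
for i in range(6): robot.snapshot('top')
exec(open('m.py').read())
s=snap('top');P=world(s)
m=np.zeros(P.shape[:2],bool);m[195:270,155:228]=1;m&=(P[...,2]>.028)&(P[...,2]<.04)&(abs(P[...,0]-.452)<.075)&(abs(P[...,1]-.271)<.062)
n,l,st,c=cv2.connectedComponentsWithStats(m.astype(np.uint8))
for i in range(1,n):
  if st[i,4]>50: print(st[i,4],np.median(P[l==i],0).round(4))
"
```

```text
nearest handle ang (np.float64(0.005627684319616623), np.float64(0.635))
t 20.3 pos [ 0.6104 -0.0113  0.2379] rot [179.16  -1.85  97.22] F [-2.3  0.6 -8.7] w 0.0123 | tool shift [-0.0002  0.0037  0.0043] ('turn', np.float64(0.2))
cover slope 0.5890779 ang 0.6160638178064959 335
index slope 0.6410071 ang r>.05 0.6407093302064795 r>.09 0.6434453173325502 161
243 [0.4876 0.2719 0.0346]
250 [0.4103 0.2633 0.0347]
```

Emit:
step_arm(motion="0 0.002 -0.0018 0;0 0 0 0;0 0 0 0;0 0 0 0")

```text
time_s: 20.75
position: [0.6135, -0.011, 0.2406]
tool_rot: [179.0, -1.9, 97.2]
contact_force: [-1.2, 0.9, -9.1]
width: 0.012
```

```bash
python3 m.py; python3 -c "
from h import *
s=load('side');cv2.imwrite('pics/s6.png',cv2.resize(s['color'][185:222.__int__(),220:270],(800,592),interpolation=cv2.INTER_CUBIC))"
```

```text
nearest handle ang (np.float64(0.0060385948527551395), np.float64(0.66))
t 20.8 pos [ 0.6135 -0.011   0.2406] rot [179.01  -1.86  97.23] F [-0.7 -0.4 -8.9] w 0.012 | tool shift [-0.0003  0.0005  0.0069] ('turn', np.float64(0.2))
cover slope 0.6162571 ang 0.6412650867560118 317
index slope 0.6469635 ang r>.05 0.6424886334468682 r>.09 0.642990311386874 157  File "<string>", line 3
    s=load('side');cv2.imwrite('pics/s6.png',cv2.resize(s['color'][185:222.__int__(),220:270],(800,592),interpolation=cv2.INTER_CUBIC))
                                                                          ^
SyntaxError: invalid decimal literal
```

```bash
python3 -c "
from h import *
s=load('side');cv2.imwrite('pics/s6.png',cv2.resize(s['color'][160:235,190:290],(800,600),interpolation=cv2.INTER_CUBIC))"
```

```text
(no output)
```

View pics/s6.png

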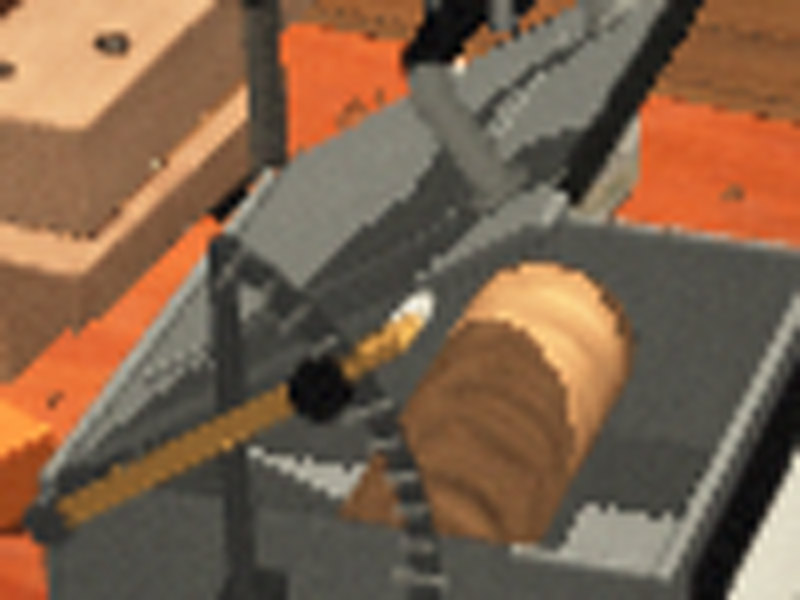

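The pointer (412,307) sits about 20 crop pixels above the arm tip. That matches the parallax I expect from the arm lying roughly 14 mm nearer the camera, so they are level. Handing in.

```bash
python3 -c "
from h import *
o=robot.observe();print(o['time_s'],o['position'],o['width']);print(robot.close_job())"
```

```text
20.8 [ 0.61349344 -0.01095697  0.24059176] 0.01199559993901359
the job is handed in; nothing more can be done
None
```

I put both blocks in the tote and released them while the cover was still shut. I then pinched the handle and lifted the cover to the index arm. I handed in at 20.8 s, with the arm holding the cover there.

- **Blocks:** before the last small cover nudge, they lay at about (0.488, 0.272) and (0.410, 0.263) m, at rest height in the tote.
- **Cover:** my angle estimates were 0.616 rad (slope of the cover's surface), 0.641 rad (its height) and 0.66 rad (gripper position). The index arm read 0.643–0.647 rad, so the cover is within about 0.03 rad on every measure, inside the 0.06 allowed. In the last picture the pointer sits just above the arm tip, which I put down to viewing angle from a rough estimate.
- **Hold:** the gripper force stayed at about 9 N, and the arm did not drift over a 0.35 s check just before a last nudge of about 0.025 rad.
- **Index arm and bystanders:** the index angle read the same throughout (0.64–0.65 rad). I did not measure the whetstone, wax pot and mug again after the first pictures, but no contact showed.

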